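Set the holed plate over the jig's pin

TASK

Two metal plates lie on the valve jig, one on each side of its pocket. Slide the one with the big round hole along the jig, keeping it low and never lifting it clear, until its hole sits over the pin in the pocket, then let it drop so that it lies flat on the pocket's floor with the pin through the hole. Leave the other plate where it lies and let go of everything.

Things in the scene. Friction and masses are not known exactly. Their poses are not given: they have to be found in the camera images.
- jig: Dark steel jig fixed to the bench: x (away from the robot at yaw 0) -95 to +45 mm, y -200 to +200 mm. Raised decks, flat tops 42 mm above the bench, lie beyond 54 mm either side in y; between them a pocket 108 mm wide, open front and back, floor 16 mm above the bench. Origin: on the bench, under the pin's axis.
- pin_tip (a point): Tip of the fixed upright steel pin in the jig's pocket: 12 mm thick, tapered at the tip, 20 mm tall on the pocket's floor, so the tip is 36 mm above the bench, 6 mm below the decks' tops. The pin passes the big hole with 11 mm to spare all round.
- holed_plate: Loose aluminium plate, 0.16 kg, 6 mm thick, with one 34 mm round hole, flat on either deck. Origin: hole's centre, underside. Reaches -82 to +32 mm in its x, 36 mm each side in y. An upright lug to hold it by stands on it, centred at x = -46 mm (the robot's end), y = 0: 12 mm thick along x, 34 mm long along y, top 38 mm above the underside. Lies within 12 degrees of the jig's yaw.
- plain_plate: The other aluminium plate, to be left alone, flat on the other deck: same outline and lug, but only two 8 mm holes in place of the big one. Origin: underside, midway between the two holes, 46 mm from the lug's centre.
There are look-alikes about, which are no part of the job. Leave any purple look-alike of the holed_plate alone.

How it is judged (in metres and radians):
At the end, for the whole second after the job is handed in: The holed plate lies flat (within 5 degrees) and at rest on the pocket's floor (underside within 3 mm of it), the pin through its hole (hole centre within 12.5 mm of the pin's axis); the plain plate is within 20 mm of where it lay (horizontal distance between holed_plate and pin_tip below 0.0125 m and z of holed_plate in the frame of jig below 0.019 m and angle between holed_plate's own z axis and vertical below 0.09 rad and linear speed of holed_plate below 0.02 m/s and distance of plain_plate from where it was at the start of the episode below 0.02 m); the robot touches nothing.
It fails at once if the holed plate is lifted clear: its hole more than 30 mm above the decks' tops (z of holed_plate in the frame of jig above 0.072 m).
It fails at once if the plain plate is moved by more than 20 mm (distance of plain_plate from where it was at the start of the episode above 0.02 m).
It also fails if it takes over 34 s, if anything falls off the work surface, if the arm or the gripper's body presses on something with over 40 N, if the wrist force passes 120 N, or if a joint passes its speed limit or range.

ROBOT

A 6-joint arm with a two-finger parallel gripper is mounted at the origin on the work surface. World frame = base frame: x ahead of the robot, y to its left, z up, the work surface at z = 0. Lengths are in m, angles in degrees, forces in N, time in s.
With the tool pointing down it reaches from about 0.375 to 0.75 m from the base axis. Payload 9 kg.
Tool frame: the origin (TCP) lies where the fingers leave the gripper's body, on its centre line; the fingertips stand 73 mm ahead of it and the grasp point (between the pads) lies 54 mm ahead of it (robot.tip_reach is the distance from the TCP to the fingertips, in m); z points along the fingers, y is the line along which they close (so a half turn about z gives the same grasp; the last joint's range is limited). The gripper opens to 85 mm and grips with 20 to 120 N. Pads are 22 mm wide; open, the fingers measure 114 mm over their backs; the gripper's body (76 mm by 85 mm) begins 54 mm behind the grasp point. The pads swing forward as they close: fully open they stand 13 mm farther back than shut.
Start: joints at [-85.869, 5.964, 5.575, 89.605, 0, 77.527], TCP at [0.171, -0.575, 0.304] pointing down, gripper open.
Joint ranges: [-171.21, 171.21], [-48.23, 106.86], [-62.78, 66.21], [-105.2, 120.99], [-86.42, 89.51], [-180, 180]. Speed limits (degrees/s): [127.2, 127.2, 147.25, 180, 180, 180].

INTERFACE

Orientations are given as [roll, pitch, yaw] about the fixed x, y, z axes, in that order (R = Rz(yaw) Ry(pitch) Rx(roll)).
In Python, from plant import robot gives the robot as it stands. Calls block until the motion is done:
- robot.move_pose(position, orientation): joint-space move of the TCP to a pose.
- robot.line_to(position, vel=0.15, rotation=None, guard=None): straight line of the TCP; rotation=None keeps the orientation; vel is the mean speed in m/s. With guard (N) it stops when the force on the tool has changed by that much, and returns True; else False.
- robot.goto_joints(angles): joint-space move.
- robot.set_gripper(opening): finger opening in m; the grip force is fixed at half the most; returns when the fingers have stopped.
- robot.pause(seconds).
- robot.ik(position, orientation): joint angles nearest the present ones, or None.
- robot.observe(): the state.
- robot.grab_frame(name): name is "scene" or "top" or "wrist"; returns the picture (480x640x3 uint8, blue, green, red); there is no depth.
- robot.get_calibration(name): a dict with "vertical_fov" (degrees; the focal length in pixels is half the picture's height over the tangent of half this angle, whatever the lens; pixels are square), "cx", "cy" (the principal point, pixels), "rvec" (rotation vector, rad) and "tvec" (3), from world to camera coordinates, as OpenCV has them. Camera axes: x right, y down, z forward; pixel columns grow to the right and rows downward; lengths in m; the calibration is good to about 2 mm. A picture is of the moment at which its call begins: read the wrist's pose just before it. get_calibration takes no time and is no camera call; for the wrist camera it gives the pose at the moment of the call.
A pose or a line that the arm cannot do raises robot.IKError and nothing moves.
- robot.job_done(): hands the job in; it is judged then, once.
The state is a dict: "time": time; "q": joint angles; "qvel": joint speeds; "joint_torque": joint torques, N m; "tool_pos": TCP position; "tcp_rot": TCP orientation; "ft_force": force on the tool from outside, world axes, zero at the start; "torque": the same for the moment, N m; "gripper_width": finger opening in m; "gripper_force": force on a finger pad.
Only numpy, scipy, OpenCV 4.12 (cv2) and the standard library are available. Lean on these libraries where they do the work, as an engineer would, in place of code of your own. Each camera call takes 0.05 s, during which the arm holds its last target. There are 200 camera calls.

## Working session

There is one attempt and no reset: what is moved stays moved. The work goes in short steps, each a Python script; the robot and the scene stay as the last script left them, time stands still between calls to the robot, and variables do not carry over. Pictures are saved under pics/ and viewed, at most 10 in all, crops included, and the job is handed in when it is done.

```bash
ls; mkdir -p pics
python3 - <<'E'
from plant import robot
import cv2,numpy as np
for n in("scene","top"):
    im=robot.grab_frame(n);cv2.imwrite(f"pics/{n}0.png",im)
    c=robot.get_calibration(n);print(n,c)
print(robot.observe()["tcp_rot"],robot.observe()["time"])
E
```

```text
pics
scene {'vertical_fov': 43.90134687757459, 'cx': 332.13609595774426, 'cy': 228.21085622590704, 'rvec': array([ 1.91975702,  1.63134921, -0.60098031]), 'tvec': array([-0.0456361 , -0.3282876 ,  1.31033457])}
top {'vertical_fov': 47.77599752657539, 'cx': 324.98736161472664, 'cy': 230.35879036212376, 'rvec': array([ 2.16660258, -2.15375596,  0.09012077]), 'tvec': array([-0.03822013,  0.50130304,  0.91879126])}
[-1.79933665e+02 -1.53740672e-02  1.66035653e+01] 0.1
```

View pics/top0.png

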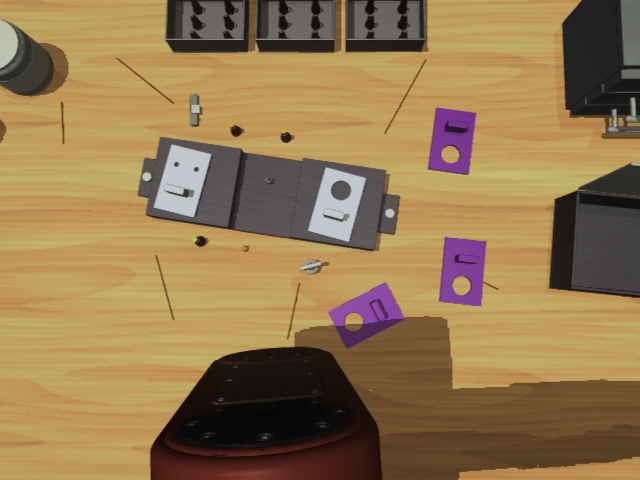

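View pics/scene0.png

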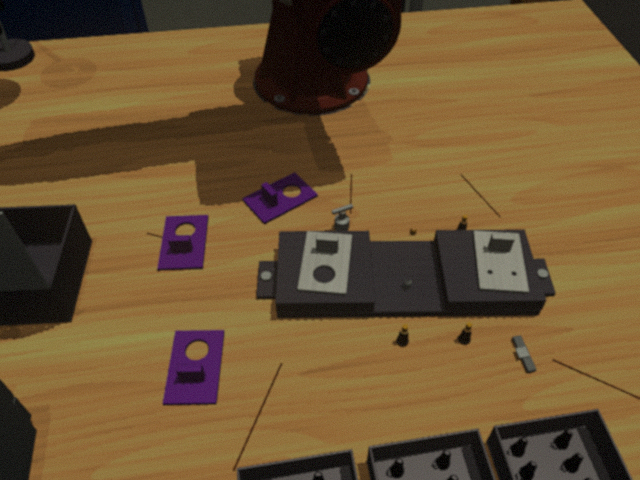

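The top view shows the holed plate on the right deck: hole (340,190), lug (336,214). The pin is at (270,180), the plain plate is on the left deck, and the purple look-alikes lie off the jig. The scene view agrees.

```bash
cat > h.py <<'E'
import cv2,numpy as np
def ray(c,uv,z):
    R=cv2.Rodrigues(np.array(c["rvec"]))[0];t=np.array(c["tvec"]).ravel()
    f=240/np.tan(np.radians(c["vertical_fov"]/2))
    d=R.T@np.array([(uv[0]-c["cx"])/f,(uv[1]-c["cy"])/f,1]);o=-R.T@t
    return o+d*(z-o[2])/d[2]
E
python3 - <<'E'
from plant import robot
from h import *
c=robot.get_calibration("top");im=cv2.imread("pics/top0.png")
hsv=cv2.cvtColor(im,cv2.COLOR_BGR2HSV)
m=((hsv[...,1]<50)&(hsv[...,2]>140)).astype(np.uint8);m[:130]=0;m[255:]=0;m[:,:150]=0;m[:,375:]=0
cs,h=cv2.findContours(m,cv2.RETR_CCOMP,cv2.CHAIN_APPROX_NONE)
for i,k in enumerate(cs):
    a=cv2.contourArea(k)
    if a<15: continue
    outer=h[0][i][3]<0
    P=np.array([ray(c,p[0],.048)[:2] for p in k],np.float32)
    r=cv2.minAreaRect(P); print("outer" if outer else "hole",a,k.mean((0,1)).round(1),"rect",np.round(r[0],4),np.round(r[1],4),round(r[2],1), "bbox",cv2.boundingRect(k))
# jig: dark pixels
j=((hsv[...,2]<110)&(hsv[...,1]<90)).astype(np.uint8)|m;j[:130]=0;j[255:]=0;j[:,:135]=0;j[:,405:]=0
cs,_=cv2.findContours(j,0,1);k=max(cs,key=cv2.contourArea)
P=np.array([ray(c,p[0],.042)[:2] for p in k],np.float32);r=cv2.minAreaRect(P);print("jig",r)
# pin by bilateral crop + lug
for n,p,z in(("pin",(270,180),.036),):print(n,ray(c,p,z))
a=im[155:260,230:390];b=im[130:225,140:290]
cv2.imwrite("pics/crop1.png",cv2.resize(a,None,fx=5,fy=5,interpolation=cv2.INTER_CUBIC))
E
```

```text
outer 2718.5 [336.6 204.2] rect [ 0.5449 -0.0551] [0.0729 0.114 ] 75.0 bbox (308, 167, 58, 75)
hole 101.5 [336.9 217.3] rect [ 0.5207 -0.0545] [0.0152 0.0444] 3.0 bbox (323, 213, 27, 10)
hole 337.0 [340.5 190. ] rect [ 0.5688 -0.0617] [0.0347 0.036 ] 0.2 bbox (330, 180, 22, 21)
outer 2626.0 [182.  180.5] rect [0.5849 0.2114] [0.0727 0.1141] 76.2 bbox (154, 145, 57, 72)
hole 138.0 [180.5 192.8] rect [0.5658 0.215 ] [0.0493 0.0176] 76.2 bbox (165, 187, 30, 12)
hole 27.0 [195.9 169. ] rect [0.6046 0.1879] [0.0101 0.0097] 45.7 bbox (193, 166, 7, 7)
hole 27.0 [175.9 164. ] rect [0.6133 0.223 ] [0.0101 0.0097] 45.7 bbox (173, 161, 7, 7)
jig ((0.5640859603881836, 0.06318986415863037), (0.44838640093803406, 0.14129014313220978), 81.59285736083984)
pin [0.58812436 0.06096764 0.036     ]
```

View pics/crop1.png

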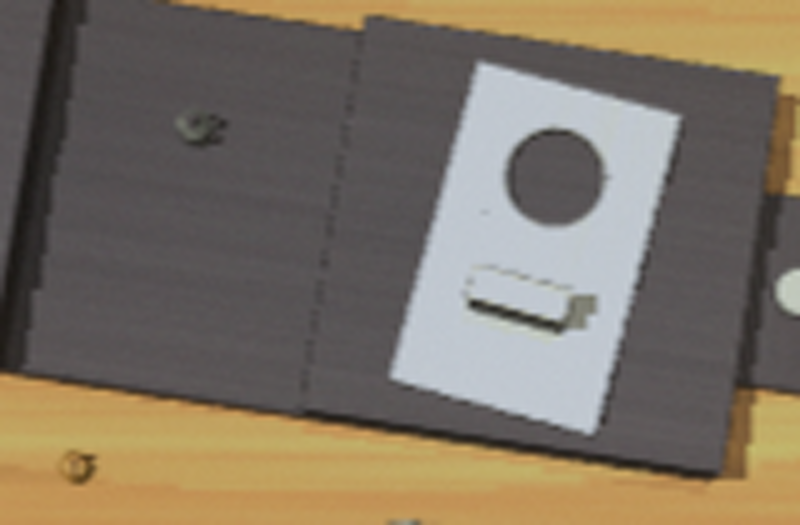

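The crop shows the pin tip at about (269.4,180.4). The plate's 73×114 mm rectangle and 34 mm hole match the given sizes. Plate yaw is −15° and jig yaw −8.4°, a difference of 6.6°, so within 12°. Next is the grasp.

Run:
```python
from plant import robot
from h import *
lug=np.array([.5246,-.0497])
best=None
for psi in(75,-105):
    q=robot.ik([*lug,.22],[180,0,psi]);print(psi,None if q is None else np.round(q,1))
    q2=robot.ik([.54,.068,.1],[180,0,psi+6.6])
    if q is not None and q2 is not None and (best is None or abs(q[5])<abs(best[1][5])):best=(psi,q)
psi=best[0];print(psi)
robot.move_pose([*lug,.22],[180,0,psi])
robot.set_gripper(.06)
print(robot.observe()["time"])
print("guard",robot.line_to([*lug,.127],vel=.1,guard=8))
robot.set_gripper(0.0)
o=robot.observe();print(o["time"],o["tool_pos"],o["tcp_rot"],o["gripper_width"],o["gripper_force"],o["ft_force"])
cv2.imwrite("pics/w1.png",robot.grab_frame("wrist"))
```

```text
75 [-19.6  -6.8 -15.9  81.    0.   85.4]
-105 [-19.6  -6.8 -15.9  81.    0.  -94.6]
75
2.75
guard False
4.3333 [ 0.52487124 -0.04978666  0.12745875] [1.79955115e+02 3.86458656e-03 7.50004101e+01] 0.010927308843423114 60.36100745201111 [-0.48657369  0.14452975  3.12591032]
```

View pics/w1.png

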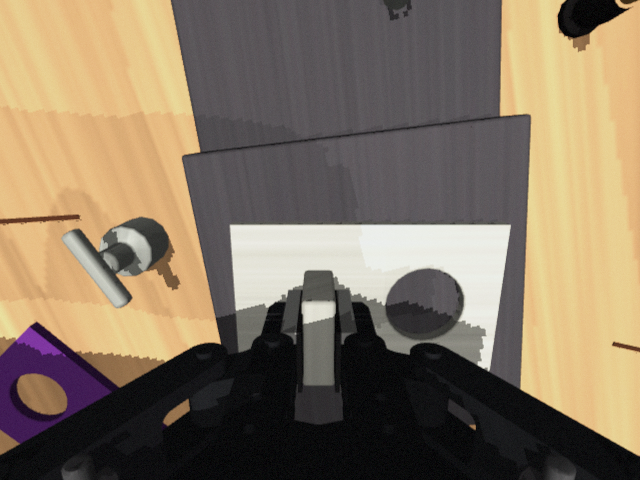

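The lug is gripped squarely (10.9 mm reported), with the hole visible at about (425,303). I'll measure the hole relative to the TCP and slide at deck height.

Run:
```python
from plant import robot
from h import *
c=robot.get_calibration("wrist")
o=robot.observe();p=np.array(o["tool_pos"])
H=ray(c,(425,303),.048);print("hole",H, "edges",ray(c,(386,303),.048)[:2],ray(c,(464,303),.048)[:2])
a=np.radians(-15);ex=np.array([np.cos(a),np.sin(a)]);ey=np.array([-ex[1],ex[0]])
d=H[:2]-p[:2];off=np.array([d@ex,d@ey]);print("off plate frame",off)
off=np.array([.046,np.clip(off[1],-.006,.006)])
pin=np.array([.5877,.0617]);b=np.radians(-8.4)
R=np.array([[np.cos(b),-np.sin(b)],[np.sin(b),np.cos(b)]])
T=pin-R@off;print("target",T)
z=p[2]+.001
robot.line_to([p[0],p[1],z],vel=.02)
robot.line_to([*T,z],vel=.06,rotation=[180,0,81.6])
o=robot.observe();print(o["time"],o["tool_pos"],o["ft_force"],o["gripper_width"])
c=robot.get_calibration("wrist");cv2.imwrite("pics/w2.png",robot.grab_frame("wrist"))
import pickle;pickle.dump(c,open("c2.pkl","wb"))
```

```text
hole [ 0.5707869 -0.0611002  0.048    ] edges [ 0.55460622 -0.05677686] [ 0.58696577 -0.06542306]
off plate frame [0.04729543 0.0009672 ]
target [0.54205218 0.06746299]
6.7583 [0.54206111 0.0672565  0.12844987] [-0.17181805 -0.50463263 -1.98484897] 0.011172074744696699
```

View pics/w2.png

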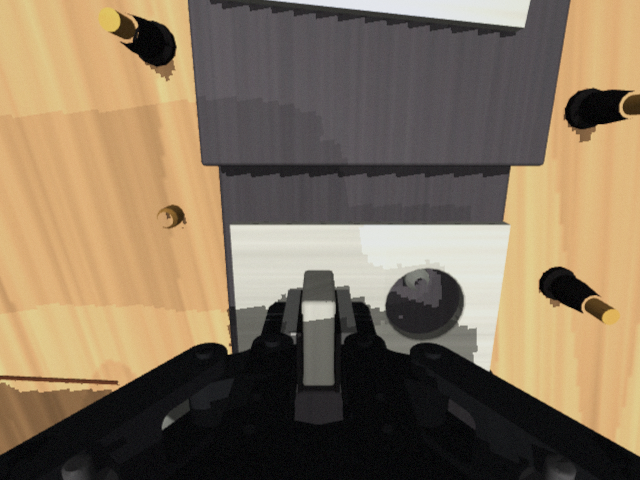

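The plate now lies over the pocket, parallel to it. The pin tip shows through the hole at about (418,283), and the hole centre is at (425,302). I'll check both by ray before lowering.

Run:
```python
from plant import robot
from h import *
c=robot.get_calibration("wrist")
H=ray(c,(425,302),.049);P=ray(c,(418,283),.036);e=(P-H)[:2]
print(H,P,"pin-hole",e)
assert np.linalg.norm(e)<.012
p=np.array(robot.observe()["tool_pos"])
p[:2]+=e
robot.line_to(p,vel=.03)
cv2.imwrite("pics/w3.png",cv2.resize(robot.grab_frame("wrist")[200:380,300:540],None,fx=3,fy=3))
print("guard",robot.line_to([p[0],p[1],p[2]-.0265],vel=.03,guard=8))
o=robot.observe();print(o["time"],o["tool_pos"],o["ft_force"],o["gripper_width"])
```

```text
[0.58896703 0.06163036 0.049     ] [0.589481   0.06498701 0.036     ] pin-hole [0.00051397 0.00335665]
guard False
8.15 [0.54270916 0.07060182 0.10214576] [-0.0586361  -0.40888433 -1.59578239] 0.01076093204031792
```

View pics/w3.png

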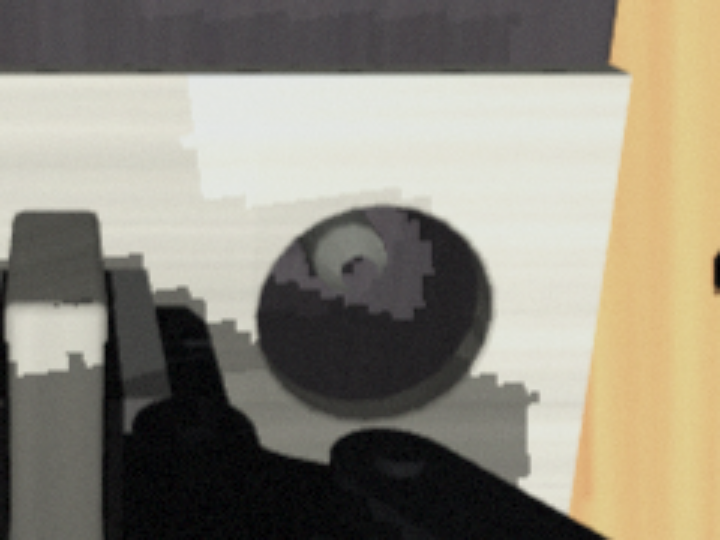

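The crop shows the pin tip inside the hole at about (417,285), a few mm off centre. The plate then went down without contact. I'll check from this low pose.

Run:
```python
from plant import robot
from h import *
cv2.imwrite("pics/w4.png",cv2.resize(robot.grab_frame("wrist")[200:380,300:540],None,fx=3,fy=3))
```

```text
(no output)
```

View pics/w4.png

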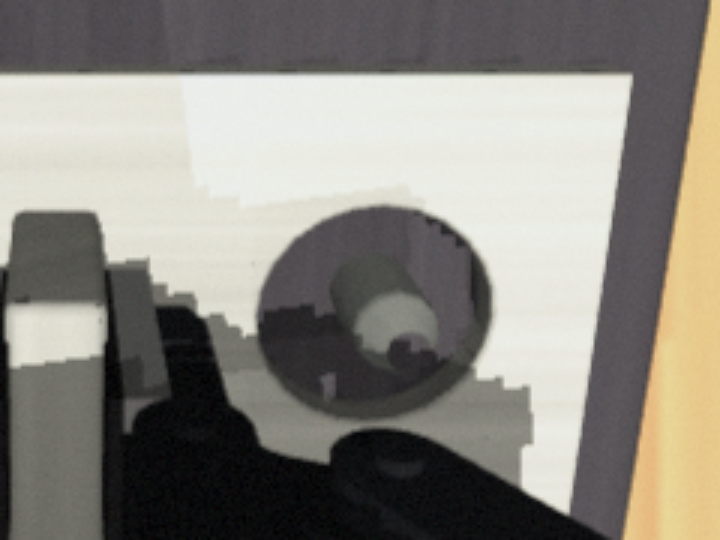

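The pin stands through the hole near its centre (tip about (436,315), base about (422,293)), with clearance all round. I'll release with a small opening so the finger misses the pin, then retreat and check from the top.

Run:
```python
from plant import robot
from h import *
c=robot.get_calibration("wrist")
print("pin-hole",(ray(c,(436,315),.036)-ray(c,(425,303),.0225))[:2])
robot.set_gripper(.03)
p=np.array(robot.observe()["tool_pos"])
robot.line_to([p[0],p[1],.22],vel=.1)
robot.goto_joints([-85.869,5.964,5.575,89.605,0,77.527])
print(robot.observe()["time"],robot.observe()["ft_force"])
im=robot.grab_frame("top");c=robot.get_calibration("top")
hsv=cv2.cvtColor(im,cv2.COLOR_BGR2HSV)
m=((hsv[...,1]<50)&(hsv[...,2]>140)).astype(np.uint8);m[:130]=0;m[255:]=0;m[:,:150]=0;m[:,375:]=0
for k in cv2.findContours(m,cv2.RETR_CCOMP,cv2.CHAIN_APPROX_NONE)[0]:
    a=cv2.contourArea(k)
    if a<15:continue
    for z in(.022,.048):
        r=cv2.minAreaRect(np.array([ray(c,q[0],z)[:2] for q in k],np.float32));print(a,z,np.round(r[0],4),np.round(r[1],4),round(r[2],1))
cv2.imwrite("pics/top2.png",cv2.resize(im[130:260,130:410],None,fx=2.8,fy=2.8))
```

```text
pin-hole [0.00077683 0.00113662]
12.5083 [-0.41771013 -0.03216373  0.05031629]
2533.5 0.022 [0.5651 0.0671] [0.0728 0.1142] 81.4
2533.5 0.048 [0.5607 0.0638] [0.0708 0.1111] 81.4
126.5 0.022 [0.5435 0.068 ] [0.016  0.0477] 0.2
126.5 0.048 [0.5397 0.0647] [0.0155 0.0464] 0.2
313.0 0.022 [0.59   0.0636] [0.0357 0.0351] 45.3
313.0 0.048 [0.5849 0.0603] [0.0347 0.0341] 45.3
2627.0 0.022 [0.59   0.2189] [0.0748 0.1173] 76.2
2627.0 0.048 [0.5849 0.2114] [0.0727 0.1141] 76.2
138.0 0.022 [0.5703 0.2226] [0.0507 0.0181] 76.2
138.0 0.048 [0.5658 0.215 ] [0.0493 0.0176] 76.2
27.0 0.022 [0.6103 0.1948] [0.0104 0.01  ] 45.7
27.0 0.048 [0.6046 0.1879] [0.0101 0.0097] 45.7
27.0 0.022 [0.6192 0.2308] [0.0104 0.01  ] 45.7
27.0 0.048 [0.6133 0.223 ] [0.0101 0.0097] 45.7
```

View pics/top2.png

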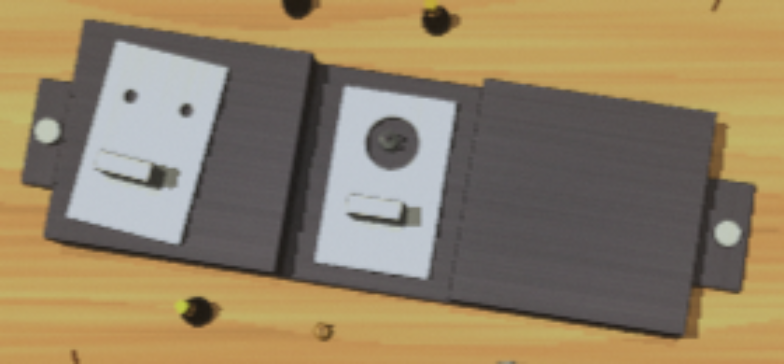

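The plate lies flat in the pocket: its outline measures 73×114 mm at floor height. The pin is centred in the hole at crop (391,142), and the plain plate has not moved.

```bash
python3 -c "
from plant import robot
print(robot.job_done())"
```

```text
the job is handed in; nothing more can be done
None
```

The holed plate lies flat on the pocket's floor with the pin through its hole (about 1–2 mm off centre), the plain plate has not moved, the gripper is clear, and the job was handed in at about 12.6 s; no verdict was returned.

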